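# Lock the wire-brush grinder on

### The job

Two cordless grinders stand clamped side by side on the repair bench. On the one fitted with the round wire brush, squeeze the trigger well down, press the lock-on button on the handle's side while the trigger is squeezed, and keep the button in as you ease the trigger up until it catches, so that it stays on by itself when you let go. Do not press the trigger of the grinder that carries the small cone-shaped stone.

Things in the scene. Friction and masses are not known exactly. Their poses are not given: they have to be found in the camera images.
- brush_grinder: Grey grinder with the round wire brush (84 mm across), bolted in a low stand, immovable. Origin on the bench under the trigger; z up, x along the tool to the brush. Its frame, mm: an upright cheek beside the trigger, x -38 to 38, y 11 to 23, top z 150; handle y -33 to 25 up to z 103; clear beyond y 25 from z 12 up but for the button; battery (x under -60), motor (x over 52), brush below z 118.
- brush_trigger (a joint): Its trigger: black ribbed bar on the handle, in that frame x -30 to 30, y -33 to 9 mm, flat top z 125 mm unpressed. Value: travel straight down, m, 0 to 0.020 (stop). Spring 4 N at 0, 9 N at the stop. Past 0.009 it lets the button go in; eased up with the button held in, it catches at 0.009 and stays. Pressed past 0.009 again it lets the button out.
- brush_lock (a joint): Its lock-on button: black, 20 mm round, on the cheek's outer (+y) face; axis along y at x 0, z 132 mm, its end at y 35 mm when out. Value: travel towards -y, m, 0 out to 0.010 in. Spring 1.5 N out, 3.5 N in. Blocked at 0.0015 until the trigger is past 0.009; springs out unless the trigger is eased up while it is held in. One finger can press the trigger, the other the button.
- stone_trigger_top (a point): Centre of the trigger's flat top on the other grinder, a twin that carries a cone-shaped stone 26 mm across instead of the brush and stands about 0.4 m to one side; 125 mm above the bench when not pressed. Leave it alone.

How it is judged:
On the way, in this order (a step that is already met when the one before it is completed fails the run):
1. the wire-brush grinder's trigger is squeezed at least 9 mm down with its lock-on button still out (value of joint brush_trigger above 0.0088 m and value of joint brush_lock below 0.003 m), for 0.05 s.
2. its lock-on button is pressed in while the trigger is squeezed (value of joint brush_trigger above 0.007 m and value of joint brush_lock above 0.004 m), for 0.2 s.
At the end, for the whole second after the job is handed in: The wire-brush grinder's trigger, let go, stays caught on its lock 6 to 11 mm down, with the lock-on button at least 3 mm in (value of joint brush_trigger between 0.006 and 0.011 m and value of joint brush_lock above 0.003 m); the robot touches nothing.
It fails at once if the trigger of the grinder with the stone is pressed more than 5 mm (distance of stone_trigger_top from where it was at the start of the episode above 0.005 m).
It also fails if it takes over 29 s, if anything falls off the work surface, if the arm or the gripper's body presses on something with over 40 N, if the wrist force passes 120 N, or if a joint passes its speed limit or range.

### The arm

A 6-joint arm with a two-finger parallel gripper is mounted at the origin on the work surface. World frame = base frame: x ahead of the robot, y to its left, z up, the work surface at z = 0. Lengths are in m, angles in rad, forces in N, time in s.
With the tool pointing down it reaches from about 0.225 to 0.875 m from the base axis. Payload 3.4 kg.
Tool frame: the origin (TCP) lies on the centre line of the jaws, within the pads' length; the fingertips stand 11 mm ahead of it and the grasp point (between the pads) lies 8 mm behind it; z points along the fingers, y is the line along which they close (so a half turn about z gives the same grasp; the last joint's range is limited). The gripper opens to 85 mm and grips with 20 to 120 N. Pads are 22 mm wide; open, the fingers measure 114 mm over their backs; the gripper's body (76 mm by 85 mm) begins 54 mm behind the grasp point. The pads swing forward as they close: fully open they stand 13 mm farther back than shut.
Start: joints at [-1.457, 0.276, 1.505, -0, 1.361, -0.121], TCP at [0.134, -0.559, 0.242] pointing down, gripper open.
Joint ranges: [-2.89, 2.89], [-0.75, 2.08], [0.22, 2.7], [-1.18, 4.32], [0.11, 2.71], [-2.7, 2.7]. Speed limits (rad/s): [2.57, 2.57, 3.14, 3.14, 3.14, 3.14].

### API

Orientations are given as a unit quaternion [w, x, y, z].
In Python, from rig import manip, eyes, job gives the robot as it stands.
- The arm moves only by the tool drive_tool, never from a script. Its argument "rows" is a list of rows, each a list of 3 entries, a list of its own where there are three numbers: the turn, a rotation vector about the world's x, y, z in rad, then the shift along the world's x, y, z in cm, then the finger opening in cm, from 0 to 8.54. A call has 1 to 8 rows; each row shifts and turns the commanded pose from where the row before left it; what a row does not reach is not made up. A row lasts 1/8 s, in which the tool goes at most 62.5 mm and 10.7 degrees, less where a joint would pass 70% of its speed; a pose out of reach is approached as far as the arm can. A call is refused whole if a number of a shift passes 6.25 or a number of a turn 0.188, either way. A call with a gripper value outside its range is refused whole. The fingers move at their own pace and stop on an object; "force" is the grip in N (left out, the last holds). Time passes only in rows, so rows that do not move let the fingers close. It gives the time, the measured TCP pose, the force, the opening and the grip force at its end, in the units of the state.
- manip.get_state(): the state, without advancing time (a new reading comes with each control period).
- eyes.get_image(name): name is "scene" or "side" or "wrist"; returns the picture (400x640x3 uint8, red, green, blue); there is no depth.
- eyes.get_calibration(name): a dict with "camera_matrix" (3x3 intrinsics, pixels), "view" (4x4, takes a point from world to camera coordinates). Camera axes: x right, y up, looking along -z (the intrinsics and any distortion apply to the point x, -y, -z); pixel columns grow to the right and rows downward; lengths in m; the calibration is good to about 2 mm. A picture is of the moment at which its call begins: read the wrist's pose just before it. get_calibration takes no time and is no camera call; for the wrist camera it gives the pose at the moment of the call.
- job.sign_off(): hands the job in; it is judged then, once.
The state is a dict: "clock": time; "qpos": joint angles; "qd": joint speeds; "effort": joint torques, N m; "position": TCP position; "ee_rot": TCP orientation; "contact_force": force on the tool from outside, world axes, zero at the start; "moment": the same for the moment, N m; "width": finger opening in m; "gripper_force": force on a finger pad.
Only numpy, scipy, OpenCV 4.12 (cv2) and the standard library are available. Lean on these libraries where they do the work, as an engineer would, in place of code of your own. Each camera call takes 0.05 s, during which the arm holds its last target. There are 200 camera calls.

## Working session

There is one attempt and no reset: what is moved stays moved. The work goes in short steps, Python scripts to look and compute and a tool call to move; the robot and the scene stay as the last step left them, time stands still between calls to the robot, and variables do not carry over. Pictures are saved under pics/ and viewed, at most 10 in all, crops included, and the job is handed in when it is done.

Besides the shell and the picture viewer there is one more tool, called after "Request:" by a JSON object that holds its "api" and its "payload", one argument or row to a line. drive_tool: Moves the arm, as the interface text tells. Its arguments: {"type":"object","properties":{"rows":{"type":"array"},"force":{"type":"number"}},"required":["rows"]}

```bash
mkdir -p pics
python3 - <<'E'
from rig import manip, eyes, job
import cv2, numpy as np
a=eyes.get_image("scene");b=eyes.get_image("side")
cv2.imwrite("pics/a.png",a[:,:,::-1]);cv2.imwrite("pics/b.png",b[:,:,::-1])
for n in("scene","side"):
  c=eyes.get_calibration(n);print(n,{k:np.round(v,4).tolist() if not isinstance(v,str) else v for k,v in c.items()})
print(manip.get_state())
E
```

```text
scene {'camera_matrix': [[370.7495, 0.0, 320.9572], [0.0, 370.7495, 194.6185], [0.0, 0.0, 1.0]], 'view': [[-0.8947, 0.4465, 0.0134, 0.4876], [-0.3117, -0.6454, 0.6974, 0.0861], [0.3201, 0.6197, 0.7166, -0.9706], [0.0, 0.0, 0.0, 1.0]]}
side {'camera_matrix': [[404.0257, 0.0, 310.0529], [0.0, 404.0257, 197.0771], [0.0, 0.0, 1.0]], 'view': [[-0.8444, -0.5353, -0.0193, 0.4419], [0.2626, -0.4452, 0.8561, -0.2262], [-0.4669, 0.7178, 0.5165, -0.6582], [0.0, 0.0, 0.0, 1.0]]}
{'clock': 0.1, 'qpos': array([-1.45699025e+00,  2.76535579e-01,  1.50602252e+00,  3.29571581e-05,
        1.36070427e+00, -1.21013747e-01]), 'qd': array([-0.00106917, -0.00204297, -0.00256963, -0.00049161,  0.00071141,
        0.0016983 ]), 'effort': array([ 3.35565701e-04, -4.17699873e+01, -2.46405244e+01, -2.37813911e-04,
        5.85377536e-03, -8.95545696e-06]), 'position': array([ 0.13372958, -0.55875995,  0.24151765]), 'ee_rot': array([-8.34794113e-04,  9.93115429e-01,  1.17136878e-01,  1.91219481e-05]), 'contact_force': array([ 0.11143345, -0.07099503,  0.20920218]), 'moment': array([ 0.01618614, -0.0083955 ,  0.0321082 ]), 'gripper_force': 0.0, 'width': 0.08500099002586717}
```

View pics/a.png

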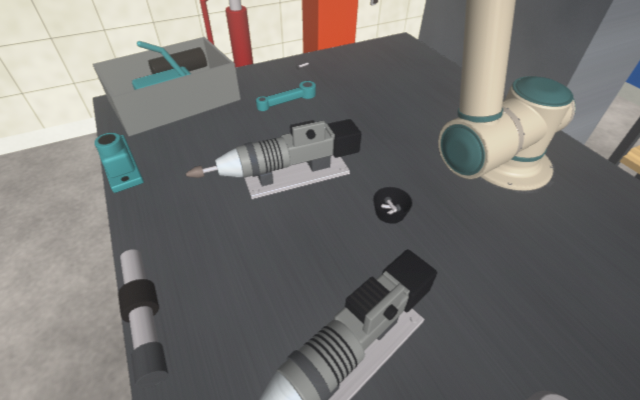

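View pics/b.png

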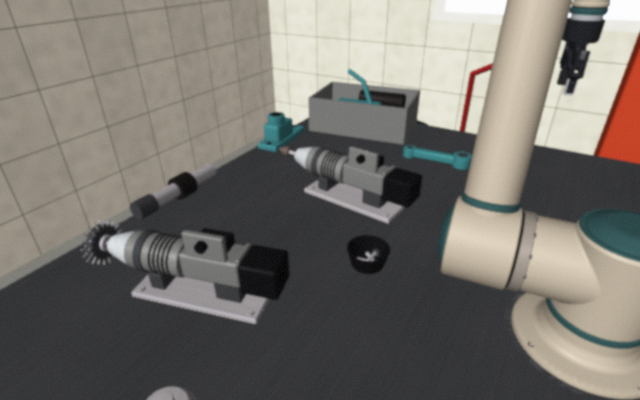

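The brush grinder is at the bottom of the scene view, with its cheek and button near (392,312), and at lower left in the side view, with its button near (200,247). The stone grinder is the farther one. I'll zoom in next.

Run:
```python
import cv2, numpy as np
a=cv2.imread("pics/a.png")[240:400,260:450];b=cv2.imread("pics/b.png")[210:330,120:300]
f=lambda i,k:cv2.resize(i,None,fx=k,fy=k,interpolation=cv2.INTER_CUBIC)
A=f(a,4)[:590];B=f(b,4)
cv2.imwrite("pics/a2.png",A);cv2.imwrite("pics/b2.png",B)
```

```text
(no output)
```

View pics/a2.png

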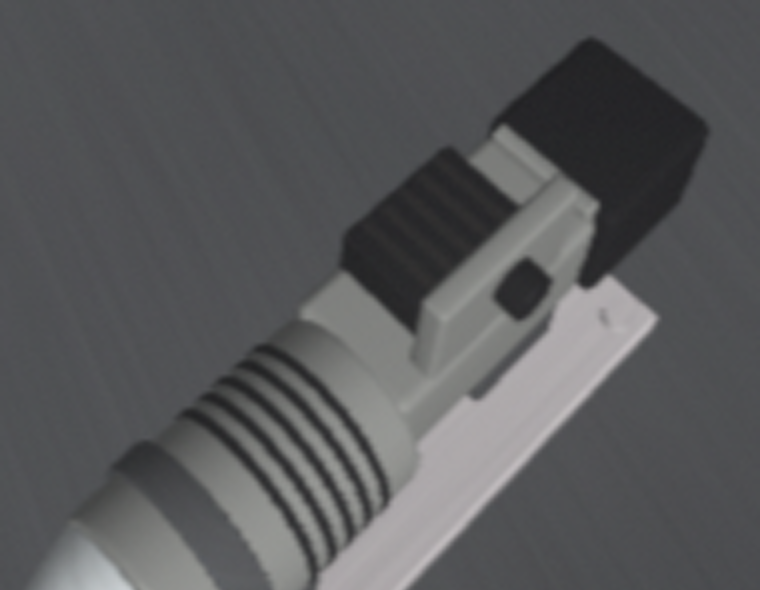

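View pics/b2.png

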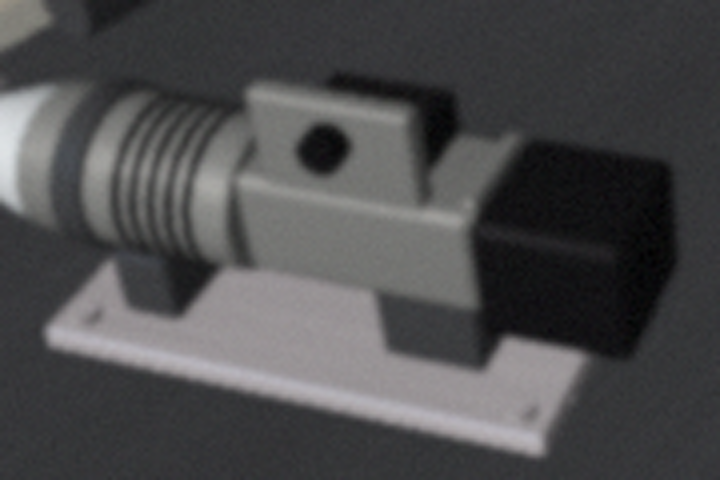

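```bash
cat > fit.py <<'E'
from rig import eyes
import numpy as np
from scipy.optimize import least_squares
def proj(n,P):
    c=eyes.get_calibration(n);K=np.array(c["camera_matrix"]);V=np.array(c["view"])
    q=P@V[:3,:3].T+V[:3,3];q=q*[1,-1,-1];p=q@K.T;return p[:,:2]/p[:,2:]
S=[((0,35,132),(526,290)),((38,23,150),(440,313)),((-38,23,150),(594,207)),((-38,11,150),(562,178)),((-30,-33,125),(447,150)),((30,-33,125),(345,240))]
D=[((0,35,132),(321,150)),((38,23,150),(250,92)),((-38,23,150),(412,110)),((-30,-33,125),(457,93))]
def w(p,L):
    x,y,t=p;L=np.array(L)/1000;c,s=np.cos(t),np.sin(t)
    return np.c_[x+c*L[:,0]-s*L[:,1],y+s*L[:,0]+c*L[:,1],L[:,2]]
def res(p):
    r=[]
    for n,Q,o in(("scene",S,(260,240)),("side",D,(120,210))):
        uv=np.array([q[1] for q in Q])/4-.375+o
        r.append(proj(n,w(p,[q[0] for q in Q]))-uv)
    return np.vstack(r).ravel()
if __name__=="__main__":
    for t in(0,1.57,3.1,-1.57):
        f=least_squares(res,[.5,.3,t],loss="soft_l1");print(f.cost,f.x)
        if f.cost<60: print(f.fun.reshape(-1,2).round(1).tolist(), w(f.x,[(0,35,132),(0,-12,125)]))
E
python3 fit.py
```

```text
20.53001326278975 [0.57453383 0.23464794 0.25832837]
[[2.2, 2.7], [0.6, 1.8], [-1.9, -4.3], [-0.3, -2.6], [0.9, -2.8], [-1.1, -2.6], [-1.0, 1.4], [-1.3, -0.9], [-0.9, 2.2], [0.9, -1.4]] [[0.56559257 0.26848658 0.132     ]
 [0.57759941 0.22304612 0.125     ]]
20.530013262792455 [0.57453383 0.23464794 0.25832838]
[[2.2, 2.7], [0.6, 1.8], [-1.9, -4.3], [-0.3, -2.6], [0.9, -2.8], [-1.1, -2.6], [-1.0, 1.4], [-1.3, -0.9], [-0.9, 2.2], [0.9, -1.4]] [[0.56559257 0.26848658 0.132     ]
 [0.57759941 0.22304612 0.125     ]]
20.530013263923454 [0.57453382 0.23464793 0.25832697]
[[2.2, 2.7], [0.6, 1.8], [-1.9, -4.3], [-0.3, -2.6], [0.9, -2.8], [-1.1, -2.6], [-1.0, 1.4], [-1.3, -0.9], [-0.9, 2.2], [0.9, -1.4]] [[0.5655926  0.26848658 0.132     ]
 [0.57759938 0.2230461  0.125     ]]
20.530013264195013 [0.57453384 0.23464795 0.25832954]
[[2.2, 2.7], [0.6, 1.8], [-1.9, -4.3], [-0.3, -2.6], [0.9, -2.8], [-1.1, -2.6], [-1.0, 1.4], [-1.3, -0.9], [-0.9, 2.2], [0.9, -1.4]] [[0.56559253 0.26848658 0.132     ]
 [0.57759943 0.22304613 0.125     ]]
```

Request:
{"api": "drive_tool", "payload": {
  "rows": [
    [[0,0,0.003],[2.7,5.0,0.3],8.5],
    [[0,0,0.003],[2.7,5.0,0.3],8.5],
    [[0,0,0.003],[2.7,5.0,0.3],8.5],
    [[0,0,0.003],[2.7,5.0,0.3],8.5],
    [[0,0,0.003],[2.7,5.0,0.3],8.5],
    [[0,0,0.003],[2.7,5.0,0.3],8.5],
    [[0,0,0.003],[2.7,5.0,0],8.5],
    [[0,0,0.003],[2.7,5.0,0],8.5]
  ]
}}

```text
clock: 1.1
position: [0.3502, -0.1575, 0.2603]
ee_rot: [0.0, 0.992, 0.129, 0.0]
contact_force: [0.9, -0.7, 0.4]
width: 0.0851
gripper_force: 0.0
```

Request:
{"api": "drive_tool", "payload": {
  "rows": [
    [[0,0,0],[2.7,5.0,0],8.5],
    [[0,0,0],[2.7,5.0,0],8.5],
    [[0,0,0],[2.7,5.0,0],8.5],
    [[0,0,0],[2.7,5.0,0],8.5],
    [[0,0,0],[2.7,5.0,0],8.5],
    [[0,0,0],[2.7,5.0,0],8.5],
    [[0,0,0],[2.7,5.0,0],8.5],
    [[0,0,0],[0,0,0],8.5]
  ]
}}

```text
clock: 2.1
position: [0.5399, 0.194, 0.259]
ee_rot: [-0.0, 0.991, 0.131, -0.0]
contact_force: [-0.3, -0.4, -0.1]
width: 0.0851
gripper_force: 0.0
```

Run:
```python
from rig import manip, eyes, job
import cv2, numpy as np
s=manip.get_state();c=eyes.get_calibration("wrist")
a=eyes.get_image("wrist")
cv2.imwrite("pics/w.png",a[:,:,::-1])
np.savez("w.npz",K=c["camera_matrix"],V=c["view"])
print(s["clock"],s["position"],s["ee_rot"],s["qpos"],s["width"]);V=np.array(c["view"]);print(-V[:3,:3].T@V[:3,3])
from fit import *
for k in ((0,12),(12,20)):
  print(least_squares(lambda p:res(p)[k[0]:k[1]],[.57,.23,.26]).x)
  print(least_squares(lambda p:res(p)[k[0]:k[1]],[.57,.23,.26]).fun.round(1))
```

```text
2.1 [0.53992248 0.1940082  0.25899576] [-4.84736771e-04  9.91364507e-01  1.31133666e-01 -3.76511912e-04] [2.23055072e-01 2.65555978e-01 1.47810587e+00 1.04977857e-03
 1.39859215e+00 1.53064625e+00] 0.08505606317879708
[0.61423484 0.21420312 0.39276456]
[0.5755646  0.23599534 0.23466757]
[ 1.8  4.1 -0.3  2.7 -1.7 -2.7  0.  -1.   1.5 -1.9 -1.2 -2.2]
[0.57493436 0.23361027 0.29444335]
[ 0.   1.1 -1.  -0.8  0.2  1.4  0.8 -2.2]
```

View pics/w.png

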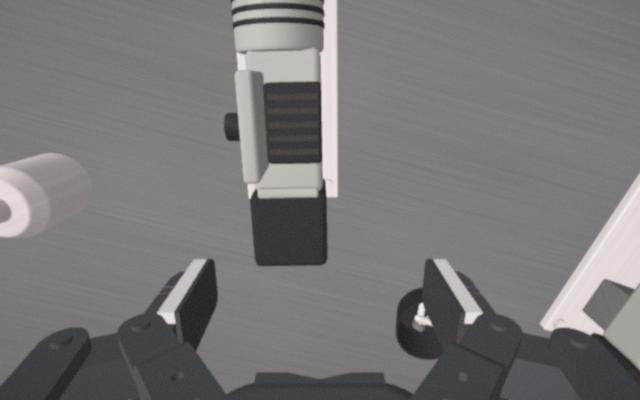

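The wrist view shows the trigger's right edge from (321,83) to (321,163), the cheek's outer top edge from (237,71) to (244,182), and the button tip at (225,127). A white cylinder stands at about (40,190).

Run:
```python
import numpy as np
from fit import w,res
from scipy.optimize import least_squares
z=np.load("w.npz");K=z["K"];V=z["V"]
def pj(P):
    q=(P@V[:3,:3].T+V[:3,3])*[1,-1,-1];p=q@K.T;return p[:,:2]/p[:,2:]
L=[(30,-33,125),(-30,-33,125),(38,23,150),(-38,23,150),(0,35,132)]
U=np.array([(321,83),(321,163),(237,71),(244,182),(225,127)])
rw=lambda p:(pj(w(p,L))-U).ravel()
f=least_squares(rw,[.57,.23,.26],loss="soft_l1");print(f.x,f.fun.round(1))
g=least_squares(lambda p:np.r_[rw(p),res(p)],[.57,.23,.26],loss="soft_l1");print(g.x,rw(g.x).round(1))
def back(u,v,h):
    d=np.linalg.inv(K)@[u,v,1];d=V[:3,:3].T@(d*[1,-1,-1]);c=-V[:3,:3].T@V[:3,3];return c+d*(h-c[2])/d[2]
for h in(0,.05,.1,.15):print(h,back(75,180,h),back(10,205,h))
print(w(f.x,[(0,20,0)]))
```

```text
[0.57332845 0.23584212 0.26865111] [ 0.4 -0.7  0.8  1.4 -2.9 -0.6 -1.4  2.2  2.3 -0.4]
[0.5736584  0.23549954 0.26849911] [ 1.  -1.   1.3  1.2 -2.2 -1.  -0.8  1.9  2.9 -0.7]
0 [0.4342097  0.45387383 0.        ] [0.38372535 0.52518168 0.        ]
0.05 [0.45712739 0.42336309 0.05      ] [0.41306984 0.48559326 0.05      ]
0.1 [0.48004508 0.39285236 0.1       ] [0.44241432 0.44600484 0.1       ]
0.15 [0.50296278 0.36234162 0.15      ] [0.47175881 0.40641642 0.15      ]
[[0.56801983 0.25512472 0.        ]]
```

Request:
{"api": "drive_tool", "payload": {
  "rows": [
    [[0,0,0.006],[1.4,3.1,0],4.0],
    [[0,0,0],[1.4,3.1,0],4.0],
    [[0,0,0],[0,0,0],4.0],
    [[0,0,0],[0,0,-2.5],4.0],
    [[0,0,0],[0,0,-2.5],4.0],
    [[0,0,0],[0,0,-2.5],4.0],
    [[0,0,0],[0,0,-2.0],4.0],
    [[0,0,0],[0,0,0],4.0]
  ],
  "force": 40
}}

```text
clock: 3.15
position: [0.5649, 0.2504, 0.1639]
ee_rot: [0.001, 0.991, 0.131, -0.002]
contact_force: [-0.2, -0.5, 0.1]
width: 0.0401
gripper_force: 0.0
```

Run:
```python
from rig import manip, eyes
import cv2, numpy as np
s=manip.get_state();print(s["position"],s["ee_rot"],s["width"],s["contact_force"])
a=eyes.get_image("wrist");b=eyes.get_image("side")[180:300,120:280]
b=cv2.resize(b,None,fx=3.3,fy=3.3,interpolation=cv2.INTER_CUBIC)[:400]
a=cv2.resize(a[:, 160:480],None,fx=.8,fy=1) if 0 else a[0:400,170:440]
h=min(len(a),len(b));cv2.imwrite("pics/c.png",np.hstack([a[:h],b[:h]])[:,:,::-1])
```

```text
[0.56486227 0.2504437  0.16389213] [ 8.39147932e-04  9.91338721e-01  1.31305708e-01 -2.37636009e-03] 0.04006014349768489 [-0.17950569 -0.48853437  0.0744673 ]
```

View pics/c.png

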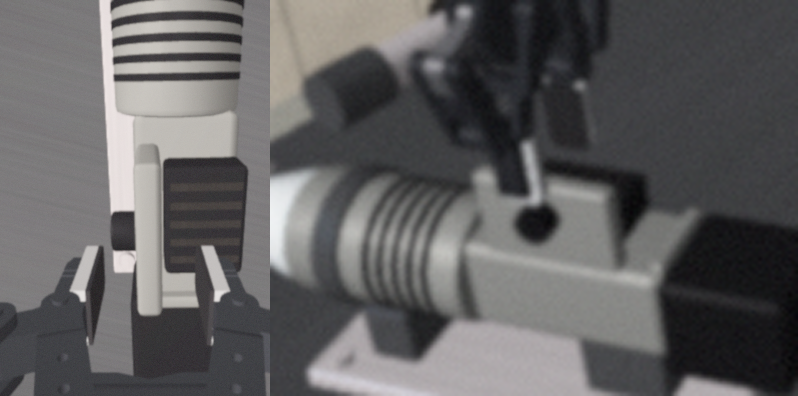

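The fingers straddle the cheek, but the tool is 4.5 mm short of the target in both axes. I'll correct that and then go down.

Request:
{"api": "drive_tool", "payload": {
  "rows": [
    [[0,0,0],[0.27,0.54,0],4.0],
    [[0,0,0],[0,0,0],4.0],
    [[0,0,0],[0,0,-1.0],4.0],
    [[0,0,0],[0,0,-1.0],4.0],
    [[0,0,0],[0,0,-0.5],4.0],
    [[0,0,0],[0,0,0],4.0]
  ]
}}

```text
clock: 4.0
position: [0.569, 0.258, 0.1394]
ee_rot: [0.0, 0.991, 0.132, -0.001]
contact_force: [-0.2, 0.8, -0.0]
width: 0.0399
gripper_force: 0.0
```

Request:
{"api": "drive_tool", "payload": {
  "rows": [
    [[0,0,0],[0,0,-0.4],4.0],
    [[0,0,0],[0,0,-0.3],4.0],
    [[0,0,0],[0,0,0],4.0]
  ]
}}

```text
clock: 4.38
position: [0.5697, 0.2582, 0.1338]
ee_rot: [0.0, 0.991, 0.132, 0.0]
contact_force: [-1.1, -0.4, 3.3]
width: 0.04
gripper_force: 1.8
```

Request:
{"api": "drive_tool", "payload": {
  "rows": [
    [[0,0,0],[0,0,-0.5],4.0],
    [[0,0,0],[0,0,-0.5],4.0],
    [[0,0,0],[0,0,-0.3],4.0],
    [[0,0,0],[0,0,0],4.0]
  ]
}}

```text
clock: 4.88
position: [0.5697, 0.2582, 0.1207]
ee_rot: [0.0, 0.991, 0.132, 0.0]
contact_force: [-0.7, 0.2, 6.4]
width: 0.04
gripper_force: 3.4
```

Run:
```python
from rig import manip, eyes
import cv2, numpy as np
s=manip.get_state();print(s["position"],s["contact_force"])
a=eyes.get_image("wrist")[100:400,150:450];b=eyes.get_image("side")[200:290,140:280]
b=cv2.resize(b,(467,300),interpolation=cv2.INTER_CUBIC)
cv2.imwrite("pics/d.png",np.hstack([a,b])[:,:,::-1])
```

```text
[0.5697431  0.25819941 0.12073582] [-0.72618427  0.18652813  6.440608  ]
```

View pics/d.png

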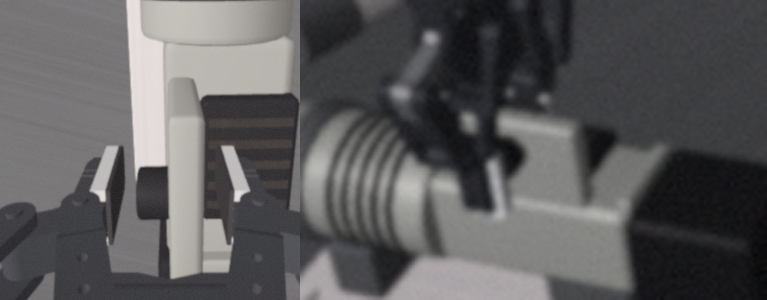

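Request:
{"api": "drive_tool", "payload": {
  "rows": [
    [[0,0,0],[0,0,-0.3],4.0],
    [[0,0,0],[0,0,0],4.0],
    [[0,0,0],[0.13,-0.48,0],4.0],
    [[0,0,0],[0.13,-0.48,0],4.0],
    [[0,0,0],[0.08,-0.29,0],4.0],
    [[0,0,0],[0,0,0],4.0]
  ]
}}

```text
clock: 5.72
position: [0.5733, 0.2482, 0.1184]
ee_rot: [-0.002, 0.991, 0.132, 0.001]
contact_force: [-2.1, 6.2, 7.6]
width: 0.0403
gripper_force: 4.8
```

Request:
{"api": "drive_tool", "payload": {
  "rows": [
    [[0,0,0],[0.08,-0.29,0],4.0],
    [[0,0,0],[0.08,-0.29,0],4.0],
    [[0,0,0],[0,0,0],4.0],
    [[0,0,0],[0,0,0],4.0]
  ]
}}

```text
clock: 6.22
position: [0.5748, 0.243, 0.1184]
ee_rot: [-0.003, 0.991, 0.132, 0.001]
contact_force: [-1.5, 7.2, 6.9]
width: 0.0404
gripper_force: 5.3
```

Request:
{"api": "drive_tool", "payload": {
  "rows": [
    [[0,0,0],[0.05,-0.19,0],4.0],
    [[0,0,0],[0.03,-0.1,0],4.0],
    [[0,0,0],[0,0,0],4.0],
    [[0,0,0],[0,0,0],4.0]
  ]
}}

```text
clock: 6.72
position: [0.5753, 0.2414, 0.1183]
ee_rot: [-0.004, 0.991, 0.132, 0.001]
contact_force: [-2.3, 10.5, 6.5]
width: 0.0398
gripper_force: 6.8
```

Run:
```python
from rig import manip, eyes
import cv2, numpy as np
a=eyes.get_image("wrist")[100:400,150:450]
cv2.imwrite("pics/e.png",cv2.resize(a,(600,600),interpolation=cv2.INTER_CUBIC)[:,:,::-1])
```

```text
(no output)
```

View pics/e.png

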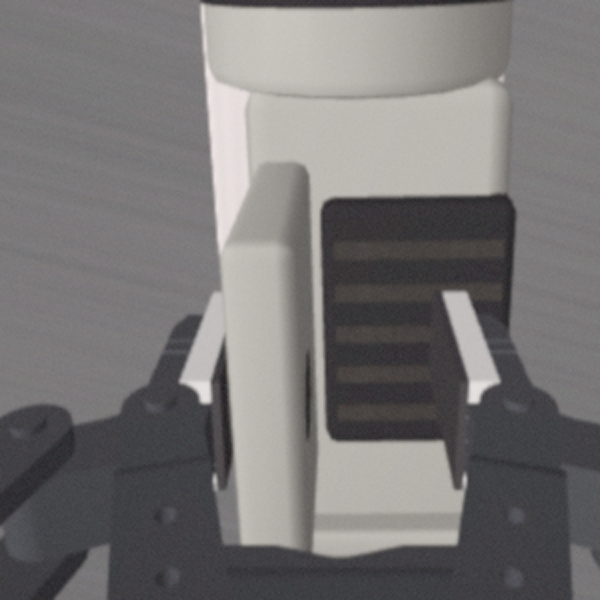

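The left finger sits against the button, which is fully in. Now I'll ease the trigger up.

Request:
{"api": "drive_tool", "payload": {
  "rows": [
    [[0,0,0],[0,0,0.2],4.0],
    [[0,0,0],[0,0,0.2],4.0],
    [[0,0,0],[0,0,0.2],4.0],
    [[0,0,0],[0,0,0.2],4.0],
    [[0,0,0],[0,0,0.2],4.0],
    [[0,0,0],[0,0,0],4.0]
  ]
}}

```text
clock: 7.52
position: [0.5748, 0.2411, 0.1264]
ee_rot: [-0.004, 0.991, 0.132, 0.0]
contact_force: [-0.8, 9.8, -1.2]
width: 0.0399
gripper_force: 4.9
```

Request:
{"api": "drive_tool", "payload": {
  "rows": [
    [[0,0,0],[0,0,0.2],4.0],
    [[0,0,0],[0,0,0],4.0],
    [[0,0,0],[-0.13,0.48,0],4.0],
    [[0,0,0],[-0.13,0.48,0],4.0],
    [[0,0,0],[-0.1,0.38,0],4.0],
    [[0,0,0],[0,0,0],4.0]
  ]
}}

```text
clock: 8.28
position: [0.5717, 0.2504, 0.1293]
ee_rot: [0.0, 0.991, 0.132, 0.0]
contact_force: [-0.5, -0.0, -0.7]
width: 0.0399
gripper_force: 0.0
```

Contact is gone. I'll rise slowly, then clear the grinder.

Request:
{"api": "drive_tool", "payload": {
  "rows": [
    [[0,0,0],[0,0,0.5],4.0],
    [[0,0,0],[0,0,1.5],4.0],
    [[0,0,0],[0,0,2.5],4.0],
    [[0,0,0],[0,0,3.5],4.0],
    [[0,0,0],[0,0,3.5],4.0],
    [[0,0,0],[-3,-3,1],4.0],
    [[0,0,0],[-3,-3,0],4.0],
    [[0,0,0],[0,0,0],4.0]
  ]
}}

```text
clock: 9.28
position: [0.5098, 0.1888, 0.2562]
ee_rot: [0.0, 0.991, 0.131, 0.001]
contact_force: [0.3, 0.5, 0.2]
width: 0.0403
gripper_force: 0.0
```

Run:
```python
from rig import manip, eyes
import cv2, numpy as np
a=eyes.get_image("wrist")[0:300,140:440];b=eyes.get_image("side")[210:300,140:270]
b=cv2.resize(b,(433,300),interpolation=cv2.INTER_CUBIC)
cv2.imwrite("pics/f.png",np.hstack([a,b])[:,:,::-1]);print(manip.get_state()["contact_force"])
```

```text
[0.06940323 0.13375724 0.19808469]
```

View pics/f.png

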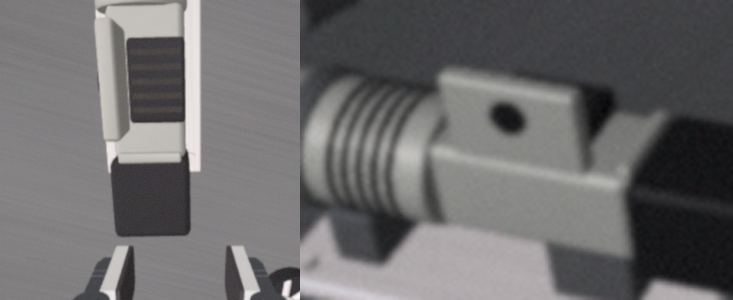

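The button is in, with only a sliver visible at (98,82) where it stuck out before, and the trigger is below its unpressed height. The lock has caught and the arm is clear.

```bash
python3 -c "
from rig import job
print(job.sign_off())"
```

```text
the job is handed in; nothing more can be done
None
```

The wire-brush grinder's trigger is locked on, with its button held in and the arm clear; the stone grinder was never touched, and I handed the job in at about 9.4 s, though the sign-off gave no verdict.

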